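# Load the specimen imager and key in a scan

### The arm

A 6-joint arm with a two-finger parallel gripper is mounted at the origin on the work surface. World frame = base frame: x ahead of the robot, y to its left, z up, the work surface at z = 0. Lengths are in m, angles in rad, forces in N, time in s.
With the tool pointing down it reaches from about 0.375 to 0.975 m from the base axis. Payload 3.8 kg.
Tool frame: the origin (TCP) lies at the very end of the fingers, on their centre line; the grasp point (between the pads) lies 19 mm behind it (bot.pinch_z is the distance from the TCP to the grasp point, in m); z points along the fingers, y is the line along which they close (so a half turn about z gives the same grasp; the last joint's range is limited). The gripper opens to 88 mm and grips with 3 to 60 N. Pads are 18 mm wide; open, the fingers measure 123 mm over their backs; the gripper's body (75 mm by 187 mm) begins 45 mm behind the grasp point.
Start: joints at [-1.14, 0.264, 1.604, -0, 1.274, -0.037], TCP at [0.304, -0.602, 0.239] pointing down, gripper open.
Joint ranges: [-2.63, 2.63], [-0.94, 2.18], [0.31, 2.57], [-1.31, 4.45], [0, 2.66], [-2.55, 2.55]. Speed limits (rad/s): [2.57, 2.57, 3.14, 3.14, 3.14, 3.14].

### API

Orientations are given as a unit quaternion [x, y, z, w].
In Python, from station import bot gives the robot as it stands.
- The arm moves only by the tool move_arm, never from a script. Its argument "rows" is a list of rows, each a list of 7 numbers: the shift along the tool's x, y, z in m, then the turn, a rotation vector about the tool's x, y, z in rad, then the gripper command: -1 is shut, 1 is fully open, values between are in proportion. A call has 1 to 10 rows; each row is the pose to reach, as a shift and turn from the pose commanded when the call began, along the tool's axes at that moment; what a row does not reach only later rows make up. A row lasts 1/10 s, in which the tool goes at most 50 mm and 8.59 degrees, less where a joint would pass 70% of its speed; a pose out of reach is approached as far as the arm can. A call with a gripper value outside its range is refused whole. The fingers move at their own pace and stop on an object; the grip force is fixed at half the most. Time passes only in rows, so rows that repeat a pose let the fingers close. It gives the time, the measured TCP pose, the force, the opening and the grip force at its end, in the units of the state.
- bot.get_obs(): the state, without advancing time (a new reading comes with each control period).
- bot.get_image(name): name is "side" or "top"; returns a dict with "pixels" (420x560x3 uint8, red, green, blue), "mtx" (3x3 intrinsics, pixels), "distortion" ([k1, k2, p1, p2, k3] as OpenCV has them; the pictures are not rectified), "rvec" (rotation vector, rad) and "tvec" (3), from world to camera coordinates, as OpenCV has them. Camera axes: x right, y down, z forward; pixel columns grow to the right and rows downward; lengths in m; the calibration is good to about 2 mm. A picture is of the moment at which its call begins. There is no depth.
- bot.hand_in(): hands the job in; it is judged then, once.
The state is a dict: "time": time; "qpos": joint angles; "qd": joint speeds; "joint_torque": joint torques, N m; "tool_pos": TCP position; "ee_rot": TCP orientation; "wrist_force": force on the tool from outside, world axes, zero at the start; "torque": the same for the moment, N m; "finger_gap": opening from 0.0 (shut) to 1.0 (fully open); "grip_force": force on a finger pad.
Only numpy, scipy, OpenCV 4.12 (cv2) and the standard library are available. Lean on these libraries where they do the work, as an engineer would, in place of code of your own. Each camera call takes 0.05 s, during which the arm holds its last target. There are 200 camera calls.

### The job

Slide the tray with its sample jar into the imager's slot until it is fully home against the stop, keeping the jar standing in it. Then, with the tray left home, press three keys one at a time, each all the way down for a moment and let up before the next: first the round key, then the cross-shaped key, then the single bar key. Do not press the square key, press no key before the tray is home, and leave the other jars where they stand.

Things in the scene. Friction and masses are not known exactly. Their poses are not given: they have to be found in the camera images.
- imager: white bench-top specimen imager, fixed: 240 mm deep (its x), 300 mm wide (y), 270 mm high. Origin: centre of its underside; its front, at x = -120 mm, faces its own -x. The slot is at bench level in the front; above it a grey key panel slopes up and back
- slot_mouth (a point): middle of the slot's mouth at bench level, in the imager's front face (imager x = -120 mm, y = 0), axes as the imager's. The slot is 75 mm high, 136 mm wide (mouth flared to about 165 mm, narrowing over 40 mm) and 130 mm deep to a stop; the bench is its floor
- panel_edge (a point): middle of the key panel's lower edge (imager x = -120 mm, y = 0, height 85 mm), axes as the imager's. From here the panel rises backwards at 40 degrees to the horizontal, 100 mm long; the keys' row is 58 mm up it. A head overhangs the panel's upper end from height 200 to 270 mm, its front at imager x = -62 mm, so the keys cannot be reached from straight above
- tray_home (a point): point on the bench inside the slot (imager x = -55 mm, y = 0), axes as the imager's: the tray's origin comes here when the tray is fully home against the stop, its front edge flush with the imager's front
- tray: loose aluminium tray lying on the bench in front of the slot, 130 mm (x) by 124 mm (y), rim 18 mm high, walls and floor 4 mm thick; about 0.4 kg. Origin: centre of its underside. Its +x end goes into the slot first. From its -x end a black fin handle sticks out
- tray_grip (a point): place to grip on the tray's fin handle: the fin is a black upright plate, 14 mm thick (along the tray's y), reaching 55 mm out from the tray's -x end (tray x = -65 to -120 mm), from 2 to 46 mm above the bench. This point is at tray x = -98 mm, 32 mm above the tray's underside; axes as the tray's
- sample_jar: squat closed sample jar standing loose in the tray, 56 mm diameter, 55 mm high, black cap. Origin: centre of its underside, z up along the jar
- tall_jar: bystander: amber specimen jar with white cap, 80 mm diameter, 120 mm high. Origin: centre of its underside
- short_jar: bystander: amber specimen jar with black cap, 72 mm diameter, 80 mm high. Origin: centre of its underside
- key_round_top (a point): white push key on the imager's sloped panel, round, 46 mm across. 12 mm proud, 8 mm travel along its axis, about 6 N fully down, springs back. Four keys in a row across the panel, 70 mm apart, in varying order. Point: centre of its top face; z out of the panel (40 degrees from vertical, leaning to the imager's front), x up the slope
- key_round (a joint): how far the round key is pressed, m: 0 up, 0.008 fully down
- key_cross_top (a point): white push key on the imager's sloped panel, plus-shaped, both arms 50 mm long and 18 mm wide. 12 mm proud, 8 mm travel along its axis, about 6 N fully down, springs back. Four keys in a row across the panel, 70 mm apart, in varying order. Point: centre of its top face; z out of the panel (40 degrees from vertical, leaning to the imager's front), x up the slope
- key_cross (a joint): how far the cross key is pressed, m: 0 up, 0.008 fully down
- key_bar_top (a point): white push key on the imager's sloped panel, a single bar, 52 mm long up the slope and 20 mm wide. 12 mm proud, 8 mm travel along its axis, about 6 N fully down, springs back. Four keys in a row across the panel, 70 mm apart, in varying order. Point: centre of its top face; z out of the panel (40 degrees from vertical, leaning to the imager's front), x up the slope
- key_bar (a joint): how far the bar key is pressed, m: 0 up, 0.008 fully down
- key_square_top (a point): white push key on the imager's sloped panel, square, 42 by 42 mm (not to be pressed). 12 mm proud, 8 mm travel along its axis, about 6 N fully down, springs back. Four keys in a row across the panel, 70 mm apart, in varying order. Point: centre of its top face; z out of the panel (40 degrees from vertical, leaning to the imager's front), x up the slope
- key_square (a joint): how far the square key is pressed, m: 0 up, 0.008 fully down
Things that resemble listed ones, but are neither listed nor needed, are in the scene too. Several things look just like the tray: the one meant starts nearest to the robot's base.

How it is judged:
On the way, in this order (a step that is already met when the one before it is completed fails the run):
1. the tray is fully home in the slot with the jar standing in it (x of tray in the frame of tray_home between -0.005 and 0.006 m and y of tray in the frame of tray_home between -0.009 and 0.009 m and angle between the x axis of tray and the x axis of imager, either way round below 0.1 rad and angle between tray's own z axis and vertical below 0.06 rad and angle between sample_jar's own z axis and vertical below 0.15 rad and horizontal distance between sample_jar and tray below 0.065 m and height (world z) of sample_jar below 0.012 m), for 0.2 s.
2. the round key is pressed down, the other keys up and the tray still home (all of step 1 and value of joint key_round above 0.0055 m and value of joint each of key_cross, key_bar, key_square below 0.003 m), for 0.1 s.
3. the cross key is pressed down, the other keys up and the tray still home (all of step 1 and value of joint key_cross above 0.0055 m and value of joint each of key_round, key_bar, key_square below 0.003 m), for 0.1 s.
4. the bar key is pressed down, the other keys up and the tray still home (all of step 1 and value of joint key_bar above 0.0055 m and value of joint each of key_round, key_cross, key_square below 0.003 m), for 0.1 s.
At the end, for the whole second after the job is handed in: The tray lies flat and fully home (origin within 5 mm of the home point in depth and 9 mm sideways, within 0.1 rad of straight) and at rest, the sample jar stands upright in it (within 0.15 rad), all four keys are up (less than 2 mm), and the two other jars are within 20 mm of where they started (all of step 1 and value of joint each of key_round, key_cross, key_bar, key_square below 0.002 m and linear speed of each of tray, sample_jar below 0.01 m/s and distance of each of tall_jar, short_jar from where it was at the start of the episode below 0.02 m); the robot touches nothing.
It fails at once if the square key is pressed (more than 3 mm) (value of joint key_square above 0.003 m).
It fails at once if two keys are down at the same time (more than 3 mm) (value of joint each of key_round, key_cross above 0.003 m or value of joint each of key_round, key_bar above 0.003 m or value of joint each of key_round, key_square above 0.003 m or value of joint each of key_cross, key_bar above 0.003 m or value of joint each of key_cross, key_square above 0.003 m or value of joint each of key_bar, key_square above 0.003 m).
It fails at once if a key is pressed (more than 3 mm) while the tray is more than 14 mm from home (horizontal distance between tray and tray_home above 0.014 m and value of joint any of key_round, key_cross, key_bar, key_square above 0.003 m).
It fails at once if the sample jar tips over (more than 0.5 rad) (angle between sample_jar's own z axis and vertical above 0.5 rad).
It fails at once if another jar is moved more than 20 mm (distance of any of tall_jar, short_jar from where it was at the start of the episode above 0.02 m).
It also fails if it takes over 61 s, if anything falls off the work surface, if the arm or the gripper's body presses on something with over 40 N, if the wrist force passes 120 N, or if a joint passes its speed limit or range.

## Working session

There is one attempt and no reset: what is moved stays moved. The work goes in short steps, Python scripts to look and compute and a tool call to move; the robot and the scene stay as the last step left them, time stands still between calls to the robot, and variables do not carry over. Pictures are saved under pics/ and viewed, at most 10 in all, crops included, and the job is handed in when it is done.

Besides the shell and the picture viewer there is one more tool, called as name(argument=value, ...), one argument or row to a line, values as JSON. move_arm: Moves the arm, as the interface text tells. Its arguments: {"type":"object","properties":{"rows":{"type":"array","items":{"type":"array","items":{"type":"number"}}}},"required":["rows"]}

```bash
ls; mkdir -p pics
cat > h.py <<'E'
import numpy as np, cv2
from scipy.spatial.transform import Rotation as R
from station import bot
def img(n,save=None):
    d=bot.get_image(n)
    if save: cv2.imwrite('pics/'+save,cv2.cvtColor(d['pixels'],cv2.COLOR_RGB2BGR))
    return d
def ray(d,px):
    p=cv2.undistortPoints(np.array(px,float).reshape(-1,1,2),d['mtx'],np.array(d['distortion'],float)).reshape(-1,2)
    Rm=cv2.Rodrigues(np.array(d['rvec'],float))[0]
    return -Rm.T@np.array(d['tvec'],float).ravel(), np.c_[p,np.ones(len(p))]@Rm
def onz(d,px,z):
    c,v=ray(d,px); return c+v*((z-c[2])/v[:,2])[:,None]
def proj(d,P):
    return cv2.projectPoints(np.array(P,float).reshape(-1,1,3),np.array(d['rvec'],float),np.array(d['tvec'],float),d['mtx'],np.array(d['distortion'],float))[0].reshape(-1,2)
E
python3 - <<'E'
from h import *
import pickle
a=img('top','top0.png');b=img('side','side0.png')
pickle.dump((a,b),open('i0.pkl','wb'))
for d in(a,b): print(ray(d,[[280,210]]))
E
```

```text
pics
(array([0.36676804, 0.06896471, 1.34609191]), array([[ 0.16442801, -0.01049401, -0.98641107]]))
(array([ 0.48280468, -0.33194138,  1.30442314]), array([[ 0.09781832,  0.29945362, -0.94920094]]))
```

View pics/top0.png

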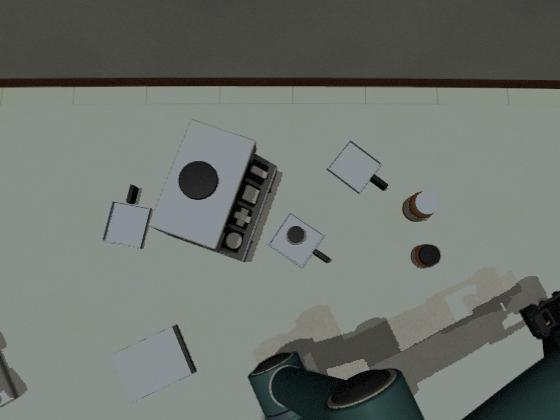

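View pics/side0.png

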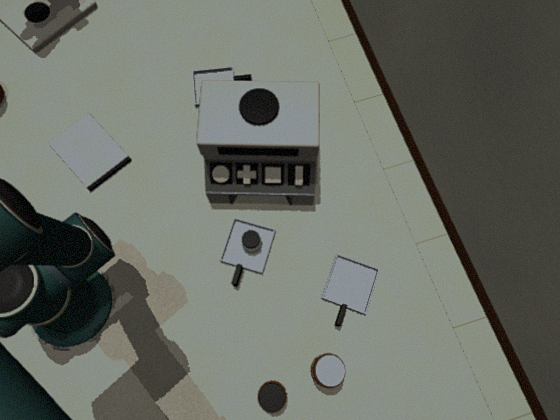

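Top view: tray candidates are the one with a jar (297,240), an empty one (355,167) and another empty one (128,224). The white slab with a black edge (155,365) is not tray-like. The one holding the sample jar is my choice, and I'll check its distance to the base. Imager at (215,185); keys from near to far in the image: round (233,240), cross (242,215), square (250,193), bar (258,170). Bystanders at (420,205) and (426,255).

Run:
```python
from h import *
import pickle
a,b=pickle.load(open('i0.pkl','rb'))
for n,p in dict(jartray=(297,240),empty1=(355,167),empty2=(128,224),slab=(155,365)).items():
    P=onz(a,[p],0.01)[0]; print(n,P.round(3),np.hypot(*P[:2]).round(3))
def crop(d,x0,x1,y0,y1,s): 
    c=cv2.cvtColor(d['pixels'],cv2.COLOR_RGB2BGR)[y0:y1,x0:x1]; return cv2.resize(c,None,fx=s,fy=s,interpolation=cv2.INTER_CUBIC)
A=crop(a,210,340,140,280,4);B=crop(b,190,330,130,295,3.4)
H=max(A.shape[0],B.shape[0]);pad=lambda m:cv2.copyMakeBorder(m,0,H-m.shape[0],0,0,0)
I=np.hstack([pad(A),pad(B)]);print(I.shape)
f=min(800/I.shape[1],600/I.shape[0]);print(f,A.shape);cv2.imwrite('pics/crop0.png',cv2.resize(I,None,fx=f,fy=f))
# tray floor contours & head top contours
for nm,d,seed,z in(('top',a,(290,255),.018),('side',b,(235,255),.018),('top',a,(230,165),.27),('side',b,(220,130),.27)):
    g=cv2.GaussianBlur(d['pixels'],(3,3),0)
    hsv=cv2.cvtColor(d['pixels'],cv2.COLOR_RGB2HSV); print(nm,seed,hsv[seed[1],seed[0]])
    m=np.zeros((422,562),np.uint8);cv2.floodFill(d['pixels'].copy(),m,seed,0,(14,)*3,(14,)*3,4|cv2.FLOODFILL_FIXED_RANGE|cv2.FLOODFILL_MASK_ONLY|(255<<8))
    m=m[1:-1,1:-1]; c=max(cv2.findContours(m,0,1)[0],key=cv2.contourArea)
    box=cv2.boxPoints(cv2.minAreaRect(c)); W=onz(d,box,z); print(cv2.contourArea(c),box.round(1).tolist());print(W.round(4).tolist(),W.mean(0).round(4),np.linalg.norm(np.diff(W,axis=0),axis=1).round(3))
```

```text
jartray [0.495 0.002 0.01 ] 0.495
empty1 [ 0.728 -0.186  0.01 ] 0.752
empty2 [0.546 0.528 0.01 ] 0.76
slab [0.126 0.426 0.01 ] 0.444
(561, 996, 3)
0.8032128514056225 (560, 520, 3)
top (290, 255) [103  24 151]
1318.0 [[269.20001220703125, 245.1999969482422], [290.0, 214.0], [322.5, 235.6999969482422], [301.79998779296875, 266.79998779296875]]
[[0.4789, 0.0883, 0.018], [0.5755, 0.0238, 0.018], [0.5074, -0.0762, 0.018], [0.4124, -0.0108, 0.018]] [0.4935 0.0063 0.018 ] [0.116 0.121 0.115]
side (235, 255) [108  20 155]
1546.5 [[222.60000610351562, 260.29998779296875], [234.39999389648438, 220.60000610351562], [273.1000061035156, 232.0], [261.3999938964844, 271.79998779296875]]
[[0.4191, -0.0158, 0.018], [0.4823, 0.0843, 0.018], [0.5766, 0.0178, 0.018], [0.5112, -0.0796, 0.018]] [0.4973 0.0017 0.018 ] [0.118 0.115 0.117]
top (230, 165) [103  24 150]
125186.0 [[-0.0, 104.0], [559.0, 104.0], [559.0, 419.0], [0.0, 419.0]]
[[0.833, 0.7999, 0.27], [0.8359, -0.7009, 0.27], [0.0359, -0.6098, 0.27], [0.0489, 0.7185, 0.27]] [0.4384 0.0519 0.27  ] [1.501 0.805 1.328]
side (220, 130) [101  19 150]
7429.5 [[185.6999969482422, 141.60000610351562], [187.1999969482422, 67.9000015258789], [318.5, 70.5999984741211], [317.0, 144.3000030517578]]
[[0.427, 0.2313, 0.27], [0.4835, 0.4319, 0.27], [0.7993, 0.3194, 0.27], [0.7263, 0.1253, 0.27]] [0.609 0.277 0.27 ] [0.208 0.335 0.207]
```

View pics/crop0.png

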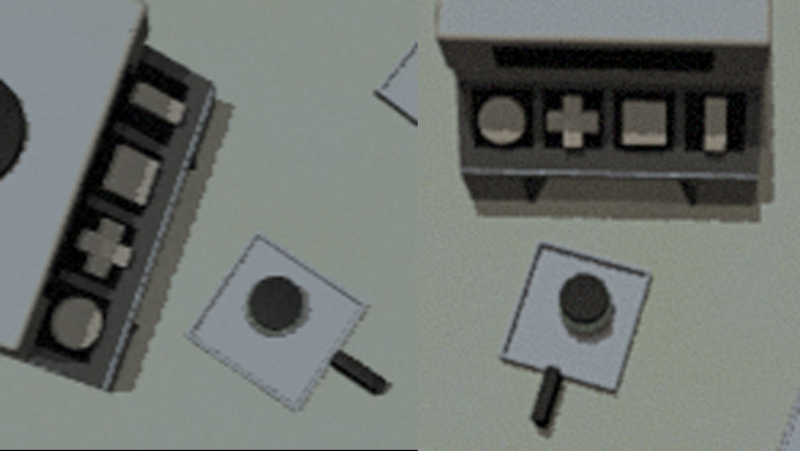

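The crop confirms the choice: the tray holding the sample jar, with its fin pointing away from the imager. The slab, though nearer, has no fin and no jar. Now the poses, from keys (known height), tray edges and fin.

Run:
```python
from h import *
import pickle
a,b=pickle.load(open('i0.pkl','rb'))
K={'top':[(234,240.5),(242.4,216.9),(250.8,194.2),(259.2,171.1)],'side':[(220.5,173),(246.5,174),(273.2,174.3),(298.9,174.3)]}
for n,d in(('top',a),('side',b)):
    W=onz(d,K[n],.1315); u,s,v=np.linalg.svd(W-W.mean(0)); l=v[0]*np.sign(v[0]@(W[0]-W[3]))
    y=l[:2]; x=np.array([y[1],-y[0]]); c=W.mean(0)[:2]
    print(n,W[:,:2].round(4).tolist(),'yaw',np.arctan2(x[1],x[0]).round(4),'home',(c+x*(.0833-.055)).round(4),'spacing',np.linalg.norm(np.diff(W,axis=0),axis=1).round(3))
print('edge side',onz(b,[(206.6,193.3),(315.3,195.2)],.085).round(4).tolist())
# fin: dark blob; tray box axis
for n,d,(x0,x1,y0,y1) in(('top',a,(308,334,245,266)),('side',b,(230,245,264,290))):
    g=d['pixels'][y0:y1,x0:x1].max(2); m=(g<55).astype(np.uint8)
    N,L,S,C=cv2.connectedComponentsWithStats(m); i=1+np.argmax(S[1:,4])
    ys,xs=np.where(L==i); p=np.c_[xs+x0,ys+y0].astype(float)
    W=onz(d,p,.046)[:,:2]; c=W.mean(0);u,s,v=np.linalg.svd(W-c,full_matrices=False)
    t=(W-c)@v[0]; print(n,'fin',len(p),c.round(4),v[0].round(3),t.min().round(4),t.max().round(4),'width',np.ptp((W-c)@v[1]).round(3))
print('jar',onz(a,[(296,234.5)],.055),onz(b,[(251,239.5)],.055))
```

```text
top [[0.4827, 0.1856], [0.5496, 0.1628], [0.6153, 0.1395], [0.6834, 0.1157]] yaw 1.2353 home [0.5921 0.1776] spacing [0.071 0.07  0.072]
side [[0.4846, 0.1873], [0.55, 0.1628], [0.6178, 0.1396], [0.6832, 0.118]] yaw 1.2356 home [0.5932 0.1787] spacing [0.07  0.072 0.069]
edge side [[0.4319, 0.1617, 0.085], [0.7138, 0.0632, 0.085]]
top fin 101 [ 0.4445 -0.0672] [-0.552 -0.834] -0.0266 0.0271 width 0.017
side fin 148 [ 0.4466 -0.0736] [-0.518 -0.856] -0.0298 0.0297 width 0.02
jar [[0.50738967 0.00754314 0.055     ]] [[0.51011555 0.00645634 0.055     ]]
```

```bash
cat >> h.py <<'E'
XI=np.array([np.cos(1.2355),np.sin(1.2355)]); HOME=np.array([.5927,.1782])
def tool(yaw,tilt,flip=1):
    # z-tool tilted forward along yaw by tilt; y along horizontal
    f=np.array([np.cos(yaw),np.sin(yaw),0]); z=f*np.sin(tilt)-np.array([0,0,1])*np.cos(tilt)
    y=np.array([-f[1],f[0],0])*flip; return np.c_[np.cross(y,z),y,z]
def delta(p,Rt):
    o=bot.get_obs(); R0=R.from_quat(o['ee_rot']).as_matrix()
    return (R0.T@(np.array(p)-o['tool_pos'])).round(4), R.from_matrix(R0.T@Rt).as_rotvec().round(4)
E
python3 - <<'E'
from h import *
o=bot.get_obs();print(o['tool_pos'],R.from_quat(o['ee_rot']).as_matrix().round(3).tolist(),o['wrist_force'],o['finger_gap'])
yaw=.997;t=np.radians(10);c=np.array([.4955,.004,0]);u=np.array([np.cos(yaw),np.sin(yaw),0])
g=c-u*.105+[0,0,.032]
for fl in(1,-1):
    T=tool(yaw,t,fl); tcp=g+T[:,2]*.019
    print(fl,tcp.round(4),delta(tcp-T[:,2]*.12,T))
E
```

```text
[ 0.30409262 -0.60189768  0.23749037] [[0.893, 0.451, -0.001], [0.451, -0.893, 0.002], [0.0, -0.002, -1.0]] [ 0.01785076 -0.23098746  0.25720368] 0.9980984971513138
1 [ 0.4403 -0.0814  0.0133] (array([ 0.3383, -0.3924,  0.1069]), array([ 0.227 , -0.0591,  2.6037]))
-1 [ 0.4403 -0.0814  0.0133] (array([ 0.3383, -0.3924,  0.1069]), array([ 0.0442,  0.1698, -0.528 ]))
```

move_arm(
  rows=[
    [0.338, -0.392, 0.05, 0.044, 0.17, -0.528, 1],
    [0.338, -0.392, 0.05, 0.044, 0.17, -0.528, 1],
    [0.338, -0.392, 0.05, 0.044, 0.17, -0.528, 1],
    [0.338, -0.392, 0.05, 0.044, 0.17, -0.528, 1],
    [0.338, -0.392, 0.05, 0.044, 0.17, -0.528, 1],
    [0.338, -0.392, 0.05, 0.044, 0.17, -0.528, 1],
    [0.338, -0.392, 0.05, 0.044, 0.17, -0.528, 1],
    [0.338, -0.392, 0.05, 0.044, 0.17, -0.528, 1],
    [0.338, -0.392, 0.05, 0.044, 0.17, -0.528, 1],
    [0.338, -0.392, 0.05, 0.044, 0.17, -0.528, 1],
  ],
)

```text
time: 1.1
tool_pos: [0.4243, -0.1176, 0.1902]
ee_rot: [0.875, 0.476, 0.077, -0.041]
wrist_force: [1.5, 0.2, -0.1]
finger_gap: 1.0
grip_force: 0.0
```

move_arm(
  rows=[
    [0, 0, 0, 0, 0, 0, 1],
    [0, 0, 0, 0, 0, 0, 1],
    [0, 0, 0, 0, 0, 0, 1],
    [0, 0, 0, 0, 0, 0, 1],
  ],
)

```text
time: 1.5
tool_pos: [0.4244, -0.121, 0.1907]
ee_rot: [0.875, 0.475, 0.077, -0.04]
wrist_force: [0.4, 0.4, 0.0]
finger_gap: 1.006
grip_force: 0.0
```

Run:
```python
from h import *
o=bot.get_obs();print(o['time'],o['tool_pos'],R.from_quat(o['ee_rot']).as_matrix().round(3).tolist(),o['qpos'])
T=tool(.997,np.radians(10),-1);print(delta([.4403,-.0814,.0133],T))
```

```text
1.5 [ 0.42444262 -0.12095135  0.19074005] [[0.536, 0.839, 0.096], [0.826, -0.545, 0.143], [0.172, 0.002, -0.985]] [-0.46706896 -0.17907604  2.16511191  0.18932141  1.14118337  0.03096881]
(array([ 0.0106, -0.0086,  0.182 ]), array([ 0.0026,  0.0013, -0.0018]))
```

move_arm(
  rows=[
    [0.011, -0.009, 0.04, 0.003, 0, 0, 1],
    [0.011, -0.009, 0.08, 0.003, 0, 0, 1],
    [0.011, -0.009, 0.11, 0.003, 0, 0, 1],
    [0.011, -0.009, 0.14, 0.003, 0, 0, 1],
    [0.011, -0.009, 0.16, 0.003, 0, 0, 1],
    [0.011, -0.009, 0.175, 0.003, 0, 0, 1],
    [0.011, -0.009, 0.182, 0.003, 0, 0, 1],
    [0.011, -0.009, 0.182, 0.003, 0, 0, 1],
  ],
)

```text
time: 2.3
tool_pos: [0.4395, -0.0801, 0.0124]
ee_rot: [0.875, 0.476, 0.075, -0.043]
wrist_force: [-0.2, -0.7, -0.5]
finger_gap: 1.001
grip_force: 0.0
```

Run:
```python
from h import *
o=bot.get_obs();print(o['tool_pos'])
d=img('side');e=img('top')
A=cv2.resize(d['pixels'][200:310,190:330],None,fx=2.8,fy=2.8,interpolation=2);B=cv2.resize(e['pixels'][190:300,230:370],None,fx=2.8,fy=2.8,interpolation=2)
cv2.imwrite('pics/g1.png',np.hstack([A,B])[...,::-1])
```

```text
[ 0.43947687 -0.08010503  0.01239364]
```

View pics/g1.png

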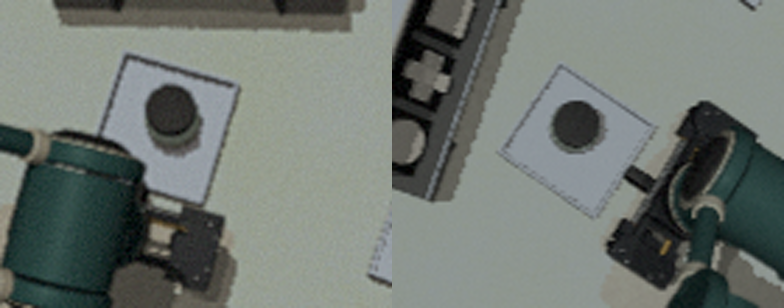

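The pictures show the tray undisturbed with the jar upright in it, and the gripper straddling the fin (fin enters between the fingers near (640,178) in the right half). I'll close.

move_arm(
  rows=[
    [0, 0, 0, 0, 0, 0, -1],
    [0, 0, 0, 0, 0, 0, -1],
    [0, 0, 0, 0, 0, 0, -1],
    [0, 0, 0, 0, 0, 0, -1],
    [0, 0, 0, 0, 0, 0, -1],
    [0, 0, 0, 0, 0, 0, -1],
    [0, 0, 0, 0, 0, 0, -1],
    [0, 0, 0, 0, 0, 0, -1],
  ],
)

```text
time: 3.2
tool_pos: [0.4401, -0.0793, 0.0132]
ee_rot: [0.875, 0.477, 0.076, -0.042]
wrist_force: [0.4, -0.3, -0.2]
finger_gap: 0.295
grip_force: 0.0
```

Run:
```python
from h import *
o=bot.get_obs();print(o['finger_gap'],o['grip_force'],o['wrist_force'],o['torque'],o['tool_pos'])
t=np.radians(10);yaw=1.2355;T=tool(yaw,t,-1);X=np.r_[XI,0]
tcp=lambda s:np.r_[HOME,0]+X*(-s-.105)+[0,0,o['tool_pos'][2]]+X*np.sin(t)*.019
for s in(.15,):print(tcp(s).round(4),delta(tcp(s),T))
# tray now
for n,seed in(('top',(290,255)),('top',(280,238))):
    d=img(n); m=np.zeros((422,562),np.uint8)
    cv2.floodFill(d['pixels'].copy(),m,seed,0,(14,)*3,(14,)*3,4|cv2.FLOODFILL_FIXED_RANGE|cv2.FLOODFILL_MASK_ONLY|(255<<8))
    c=max(cv2.findContours(m[1:-1,1:-1],0,1)[0],key=cv2.contourArea);b=cv2.boxPoints(cv2.minAreaRect(c));W=onz(d,b,.018);print(cv2.contourArea(c),W.mean(0),W.round(3).tolist())
```

```text
0.29534625204380033 0.0 [ 0.44707332 -0.29866626 -0.23972958] [-0.08604931  0.0127077   0.00384418] [ 0.44013218 -0.07926238  0.01321488]
[ 0.5099 -0.0595  0.0132] (array([0.0536, 0.0479, 0.0093]), array([ 0.0401,  0.0009, -0.2345]))
1322.0 [0.49378722 0.00704449 0.018     ] [[0.48, 0.09, 0.018], [0.576, 0.024, 0.018], [0.506, -0.076, 0.018], [0.412, -0.009, 0.018]]
1345.0 [0.49342858 0.00687768 0.018     ] [[0.479, 0.089, 0.018], [0.576, 0.025, 0.018], [0.507, -0.076, 0.018], [0.412, -0.01, 0.018]]
```

move_arm(
  rows=[
    [0, 0, 0, 0, 0, 0, -1],
    [0, 0, 0, 0, 0, 0, -1],
    [0, 0, 0, 0, 0, 0, -1],
    [0, 0, 0, 0, 0, 0, -1],
  ],
)

```text
time: 3.7
tool_pos: [0.4402, -0.0793, 0.0131]
ee_rot: [0.875, 0.476, 0.076, -0.042]
wrist_force: [0.9, -0.1, -1.6]
finger_gap: 0.155
grip_force: 30.0
```

Run:
```python
from h import *
o=bot.get_obs();print(o['finger_gap'],o['grip_force'],o['wrist_force'],o['torque'],o['tool_pos'])
t=np.radians(10);yaw=1.2355;T=tool(yaw,t,-1);X=np.r_[XI,0]
tcp=lambda s:np.r_[HOME,0]+X*(-s-.105)+[0,0,.0133]+X*np.sin(t)*.019
print(delta(tcp(.15),T))
d=img('top'); m=np.zeros((422,562),np.uint8)
g=d['pixels'][245:266,306:325].max(2)
```

```text
0.154836216911361 29.95396735612303 [ 0.87109718 -0.1245961  -1.61114857] [-0.14808377 -0.02903916 -0.18837031] [ 0.44016889 -0.0793384   0.01314787]
(array([0.0537, 0.0478, 0.0092]), array([ 0.0403,  0.0009, -0.2348]))
```

move_arm(
  rows=[
    [0.004, 0.0035, 0.0007, 0.003, 0, -0.018, -1],
    [0.01, 0.009, 0.0017, 0.008, 0, -0.045, -1],
    [0.016, 0.0145, 0.0028, 0.012, 0, -0.07, -1],
    [0.022, 0.02, 0.0038, 0.017, 0, -0.097, -1],
    [0.028, 0.025, 0.0048, 0.021, 0, -0.123, -1],
    [0.034, 0.0305, 0.0059, 0.026, 0, -0.15, -1],
    [0.04, 0.036, 0.0069, 0.03, 0, -0.176, -1],
    [0.046, 0.041, 0.0079, 0.035, 0.001, -0.202, -1],
    [0.051, 0.0455, 0.0088, 0.038, 0.001, -0.223, -1],
    [0.0537, 0.0478, 0.0092, 0.04, 0.001, -0.235, -1],
  ],
)

```text
time: 4.75
tool_pos: [0.5107, -0.0592, 0.0133]
ee_rot: [0.812, 0.578, 0.071, -0.05]
wrist_force: [-1.1, -0.9, -2.6]
finger_gap: 0.159
grip_force: 30.0
```

move_arm(
  rows=[
    [0, 0, 0, 0, 0, 0, -1],
    [0, 0, 0, 0, 0, 0, -1],
  ],
)

```text
time: 4.95
tool_pos: [0.5099, -0.0591, 0.0132]
ee_rot: [0.812, 0.577, 0.071, -0.051]
wrist_force: [0.3, 1.3, -2.8]
finger_gap: 0.154
grip_force: 30.0
```

Run:
```python
from h import *
o=bot.get_obs();print(o['finger_gap'],o['grip_force'],o['wrist_force'],o['tool_pos'])
t=np.radians(10);yaw=1.2355;T=tool(yaw,t,-1);X=np.r_[XI,0]
tcp=lambda s:np.r_[HOME,0]+X*(-s-.105)+[0,0,.0133]+X*np.sin(t)*.019
for s in(.15,.05,0):print(delta(tcp(s),T))
d=img('top');e=img('side')
for d in(d,e):
    q=proj(d,np.r_[HOME,.004]-X*(.15+.04)); seed=tuple(int(v) for v in q.round()); m=np.zeros((422,562),np.uint8)
    cv2.floodFill(d['pixels'].copy(),m,seed,0,(14,)*3,(14,)*3,4|cv2.FLOODFILL_FIXED_RANGE|cv2.FLOODFILL_MASK_ONLY|(255<<8)) if 0 else None
A=cv2.resize(e['pixels'][150:290,190:330],None,fx=2.8,fy=2.8,interpolation=2)
dd=img('top');B=cv2.resize(dd['pixels'][150:290,210:350],None,fx=2.8,fy=2.8,interpolation=2)
cv2.imwrite('pics/g2.png',np.hstack([A,B])[...,::-1])
```

```text
0.15413131827515542 29.95518763549626 [ 0.33951861  1.28921832 -2.83530306] [ 0.50987342 -0.0591106   0.01323722]
(array([-0.0003,  0.0001, -0.0001]), array([ 0.0001, -0.0006, -0.0002]))
(array([0.0981, 0.0001, 0.0173]), array([ 0.0001, -0.0006, -0.0002]))
(array([1.474e-01, 1.000e-04, 2.600e-02]), array([ 0.0001, -0.0006, -0.0002]))Traceback (most recent call last):
  File "<stdin>", line 8, in <module>
  File "<stdin>", line 8, in <genexpr>
TypeError: only length-1 arrays can be converted to Python scalars
```

Run:
```python
from h import *
X=np.r_[XI,0];Y=np.array([-XI[1],XI[0]])
d=img('top');e=img('side')
for d,r in((d,d),(e,e)):
  for off in((.035,.03),(.035,-.04),(-.04,.03)):
    q=proj(d,np.r_[HOME-XI*.15+off[0]*XI+off[1]*Y,.004])[0]; seed=(int(q[0]),int(q[1])); m=np.zeros((422,562),np.uint8)
    cv2.floodFill(d['pixels'].copy(),m,seed,0,(14,)*3,(14,)*3,4|cv2.FLOODFILL_FIXED_RANGE|cv2.FLOODFILL_MASK_ONLY|(255<<8))
    c=max(cv2.findContours(m[1:-1,1:-1],0,1)[0],key=cv2.contourArea);W=onz(d,cv2.boxPoints(cv2.minAreaRect(c)),.011)[:,:2]
    print(seed,cv2.contourArea(c),[((w-HOME)@XI).round(3) for w in W],[((w-HOME)@Y).round(3) for w in W])
A=cv2.resize(e['pixels'][150:290,190:330],None,fx=2.8,fy=2.8,interpolation=2)
B=cv2.resize(img('top')['pixels'][150:290,210:350],None,fx=2.8,fy=2.8,interpolation=2)
cv2.imwrite('pics/g2.png',np.hstack([A,B])[...,::-1])
```

```text
(272, 230) 1328.0 [np.float64(-0.089), np.float64(-0.089), np.float64(-0.212), np.float64(-0.21)] [np.float64(0.059), np.float64(-0.057), np.float64(-0.056), np.float64(0.06)]
(279, 209) 1337.5 [np.float64(-0.089), np.float64(-0.089), np.float64(-0.212), np.float64(-0.211)] [np.float64(0.059), np.float64(-0.057), np.float64(-0.056), np.float64(0.06)]
(294, 238) 1328.0 [np.float64(-0.089), np.float64(-0.089), np.float64(-0.212), np.float64(-0.21)] [np.float64(0.059), np.float64(-0.057), np.float64(-0.056), np.float64(0.06)]
(250, 218) 473.5 [np.float64(-0.207), np.float64(-0.091), np.float64(-0.095), np.float64(-0.21)] [np.float64(0.055), np.float64(0.054), np.float64(-0.064), np.float64(-0.06)]
(274, 219) 446.5 [np.float64(-0.204), np.float64(-0.091), np.float64(-0.095), np.float64(-0.208)] [np.float64(0.055), np.float64(0.054), np.float64(-0.064), np.float64(-0.06)]
(249, 244) 514.0 [np.float64(-0.288), np.float64(-0.18), np.float64(-0.186), np.float64(-0.294)] [np.float64(0.059), np.float64(0.049), np.float64(-0.003), np.float64(0.008)]
```

View pics/g2.png

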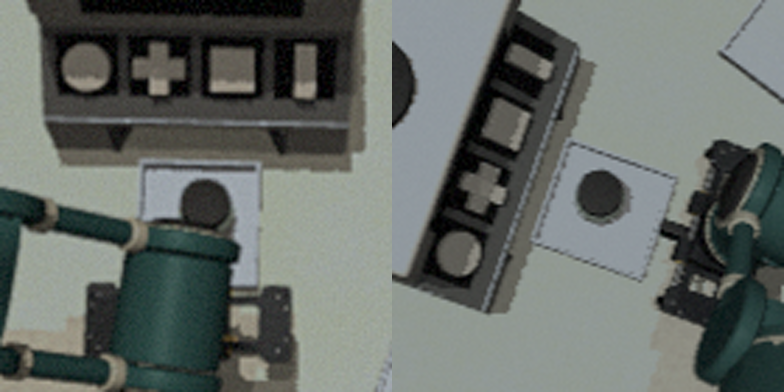

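The tray is aligned and centred in front of the slot (centre about 150 mm short of home, within 2 mm sideways), and the jar is upright at about (600,194). Pushing in now.

move_arm(
  rows=[
    [0.004, 0, 0.0007, 0, 0, 0, -1],
    [0.012, 0, 0.0021, 0, 0, 0, -1],
    [0.021, 0, 0.0037, 0, 0, 0, -1],
    [0.03, 0, 0.0053, 0, 0, 0, -1],
    [0.039, 0, 0.0069, 0, 0, 0, -1],
    [0.048, 0, 0.0085, 0, 0, 0, -1],
    [0.057, 0, 0.01, 0, 0, 0, -1],
    [0.066, 0, 0.0116, 0, 0, 0, -1],
    [0.074, 0, 0.013, 0, 0, 0, -1],
    [0.08, 0, 0.0141, 0, 0, 0, -1],
  ],
)

```text
time: 6.2
tool_pos: [0.5368, 0.018, 0.0134]
ee_rot: [0.812, 0.577, 0.071, -0.05]
wrist_force: [0.2, -1.3, -2.4]
finger_gap: 0.157
grip_force: 30.0
```

```bash
cat > s.py <<'E'
from h import *
o=bot.get_obs();print(o['time'],o['finger_gap'],o['grip_force'],np.round(o['wrist_force'],2),o['tool_pos'])
t=np.radians(10);T=tool(1.2355,t,-1);X=np.r_[XI,0]
print(delta(np.r_[HOME,0]+X*(-.105+.019*np.sin(t))+[0,0,.0133],T))
E
python3 s.py
```

```text
6.2 0.1565785092283358 29.96077519375831 [ 0.15 -1.26 -2.43] [0.53677222 0.01804537 0.01341876]
(array([0.0669, 0.0002, 0.0119]), array([ 0.0001, -0.0001,  0.0008]))
```

move_arm(
  rows=[
    [0.006, 0, 0.0011, 0, 0, 0, -1],
    [0.014, 0, 0.0025, 0, 0, 0, -1],
    [0.022, 0, 0.0039, 0, 0, 0, -1],
    [0.03, 0, 0.0053, 0, 0, 0, -1],
    [0.038, 0, 0.0067, 0, 0, 0, -1],
    [0.045, 0, 0.0079, 0, 0, 0, -1],
    [0.051, 0, 0.009, 0, 0, 0, -1],
    [0.056, 0, 0.0099, 0, 0, 0, -1],
    [0.059, 0, 0.0104, 0, 0, 0, -1],
    [0.061, 0, 0.0108, 0, 0, 0, -1],
  ],
)

```text
time: 7.2
tool_pos: [0.557, 0.076, 0.0133]
ee_rot: [0.812, 0.577, 0.071, -0.05]
wrist_force: [-1.3, -2.1, -2.1]
finger_gap: 0.155
grip_force: 30.0
```

move_arm(
  rows=[
    [0.002, 0, 0.0003, 0, 0, 0, -1],
    [0.003, 0, 0.0005, 0, 0, 0, -1],
    [0.004, 0, 0.0007, 0, 0, 0, -1],
    [0.005, 0, 0.0009, 0, 0, 0, -1],
  ],
)

```text
time: 7.6
tool_pos: [0.5577, 0.0779, 0.0132]
ee_rot: [0.812, 0.578, 0.069, -0.049]
wrist_force: [-5.6, -18.2, 5.1]
finger_gap: 0.154
grip_force: 30.0
```

```bash
python3 s.py
```

```text
7.6 0.15445599605541888 29.95771251618862 [ -5.6  -18.16   5.12] [0.55772268 0.07793261 0.01316608]
(array([0.0044, 0.    , 0.0006]), array([-0.0001,  0.0042,  0.0021]))
```

Contact (19 N) about 4 mm before my estimate. The panel's edge measurement also puts home ~3.7 mm nearer, so this is probably the stop. I'll look to confirm.

Run:
```python
from h import *
A=cv2.resize(img('side')['pixels'][160:270,200:320],None,fx=3.3,fy=3.3,interpolation=2)
B=cv2.resize(img('top')['pixels'][160:270,215:335],None,fx=3.3,fy=3.3,interpolation=2)
cv2.imwrite('pics/g3.png',np.hstack([A,B])[...,::-1])
```

```text
(no output)
```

View pics/g3.png

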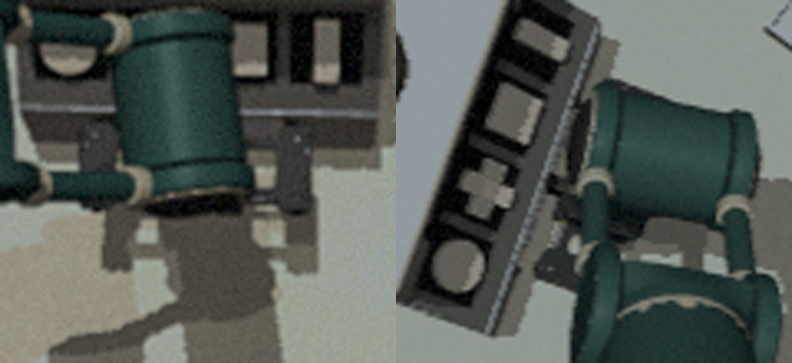

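move_arm(
  rows=[
    [0, 0, 0, 0, 0, 0, 0.6],
    [-0.004, 0, -0.0007, 0, 0, 0, 0.6],
    [-0.004, 0, -0.0007, 0, 0, 0, 0.6],
    [-0.004, 0, -0.0007, 0, 0, 0, 0.6],
    [-0.004, 0, -0.0007, 0, 0, 0, 0.6],
    [-0.004, 0, -0.0007, 0, 0, 0, 0.6],
    [-0.004, 0, -0.0007, 0, 0, 0, 0.6],
    [-0.004, 0, -0.0007, 0, 0, 0, 0.6],
  ],
)

```text
time: 8.5
tool_pos: [0.5573, 0.0768, 0.0133]
ee_rot: [0.812, 0.577, 0.071, -0.05]
wrist_force: [0.1, 1.0, -0.9]
finger_gap: 0.801
grip_force: 0.0
```

move_arm(
  rows=[
    [0, 0, -0.02, 0, 0, 0, 0.6],
    [-0.01, 0, -0.05, 0, 0, 0, 0.6],
    [-0.04, 0, -0.09, 0, 0, 0, 0.6],
    [-0.08, 0, -0.13, 0, 0, 0, 0.6],
    [-0.12, 0, -0.17, 0, 0, 0, 0.6],
    [-0.15, 0, -0.2, 0, 0, 0, 0.6],
    [-0.15, 0, -0.2, 0, 0, 0, 0.6],
    [-0.15, 0, -0.2, 0, 0, 0, 0.6],
  ],
)

```text
time: 9.3
tool_pos: [0.4978, -0.0967, 0.1854]
ee_rot: [0.813, 0.576, 0.072, -0.049]
wrist_force: [0.5, 0.4, 0.2]
finger_gap: 0.799
grip_force: 0.0
```

Run:
```python
from h import *
o=bot.get_obs();print(o['time'],o['tool_pos'],o['finger_gap'],o['qpos'])
A=cv2.resize(img('side')['pixels'][160:270,200:320],None,fx=3.3,fy=3.3,interpolation=2)
B=cv2.resize(img('top')['pixels'][160:270,215:335],None,fx=3.3,fy=3.3,interpolation=2)
cv2.imwrite('pics/g4.png',np.hstack([A,B])[...,::-1])
```

```text
9.3 [ 0.4978177  -0.09672425  0.18542699] 0.7990879609479414 [-0.35858124 -0.02144785  2.03369726  0.19302395  1.13725354 -0.10310453]
```

View pics/g4.png

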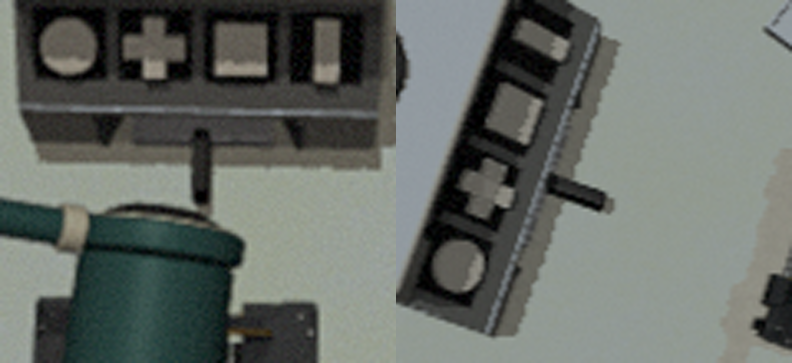

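The tray is in the slot: fin straight, its tip at (605,203) in the right half. I'll check depth against the panel's lower edge (line (600,25)–(490,335)).

Run:
```python
from h import *
import pickle
a,b=pickle.load(open('i0.pkl','rb'))
T=lambda p:(215+(p[0]-396)/3.3,160+p[1]/3.3); S=lambda p:(200+p[0]/3.3,160+p[1]/3.3)
Y=np.array([-XI[1],XI[0]])
f=lambda w:((w[:,:2]-HOME)@np.c_[XI,Y]).round(4).tolist()
print('top fin tip',f(onz(a,[T((605,203))],.046)),'edge',f(onz(a,[T((600,25)),T((490,335))],.085)))
print('side tray front bottom edge y~145',f(onz(b,[S((130,145)),S((277,146))],.0)),'top of wall',f(onz(b,[S((130,122))],.018)),'edge',f(onz(b,[S((20,108)),S((380,116))],.085)),'base',f(onz(b,[S((40,155)),S((380,165))],0)))
print('keys fwd', f(np.array([[.4837,.1865],[.55,.163],[.6165,.1396],[.683,.117]])))
```

```text
top fin tip [[-0.126, 0.0033]] edge [[-0.0698, -0.1447], [-0.0703, 0.1519]]
side tray front bottom edge y~145 [[-0.0686, 0.0632], [-0.0672, -0.0668]] top of wall [[-0.0534, 0.0624]] edge [[-0.0669, 0.148], [-0.0686, -0.1517]] base [[-0.0793, 0.1421], [-0.0832, -0.1576]]
keys fwd [[-0.028, 0.1057], [-0.0284, 0.0353], [-0.0286, -0.0352], [-0.0281, -0.1054]]
```

Depth checks: panel edge at −69 mm and tray front at −68 mm in my frame, so flush; the tray is home. Next the keys, with the fingers shut and the tool normal to the panel.

```bash
cat > k.py <<'E'
from h import *
import sys
Y=np.array([-XI[1],XI[0]]);t=np.radians(40);T=tool(1.2355,t,-1);n=-T[:,2]
KY=dict(round=.1055,cross=.0352,square=-.0352,bar=-.1054)
o=bot.get_obs();print(o['time'],np.round(o['tool_pos'],4),np.round(o['wrist_force'],1),np.round(o['qpos'],2),o['finger_gap'])
for k in('round','cross','bar'):
    p=np.r_[HOME-.030*XI+KY[k]*Y,.1315]
    print(k,'hover60',*delta(p+n*.06,T),'top',*delta(p,T))
E
python3 k.py
```

```text
9.4 [ 0.4967 -0.0947  0.1831] [-0.1  0.2 -1. ] [-0.36 -0.02  2.04  0.19  1.14 -0.1 ] 0.799401539170799
round hover60 [ 0.2164 -0.1045  0.0442] [-1.600e-03  5.229e-01 -3.000e-04] top [ 0.2463 -0.1044  0.0962] [-1.600e-03  5.229e-01 -3.000e-04]
cross hover60 [ 0.2164 -0.0342  0.0441] [-1.600e-03  5.229e-01 -3.000e-04] top [ 0.2463 -0.0341  0.0961] [-1.600e-03  5.229e-01 -3.000e-04]
bar hover60 [0.2163 0.1064 0.0439] [-1.600e-03  5.229e-01 -3.000e-04] top [0.2463 0.1065 0.0958] [-1.600e-03  5.229e-01 -3.000e-04]
```

move_arm(
  rows=[
    [0, 0, 0, 0, 0.1, 0, -1],
    [0, 0, -0.02, 0, 0.2, 0, -1],
    [0, -0.02, -0.04, 0, 0.3, 0, -1],
    [0.02, -0.04, -0.04, 0, 0.4, 0, -1],
    [0.05, -0.06, -0.04, 0, 0.523, 0, -1],
    [0.09, -0.104, -0.03, 0, 0.523, 0, -1],
    [0.12, -0.104, -0.02, 0, 0.523, 0, -1],
    [0.14, -0.104, -0.01, 0, 0.523, 0, -1],
    [0.16, -0.104, 0, 0, 0.523, 0, -1],
    [0.16, -0.104, 0, 0, 0.523, 0, -1],
  ],
)

```text
time: 10.4
tool_pos: [0.4487, 0.0911, 0.2096]
ee_rot: [0.765, 0.546, 0.277, -0.201]
wrist_force: [-0.4, -0.6, -0.4]
finger_gap: 0.004
grip_force: 0.0
```

```bash
python3 k.py
```

```text
10.4 [0.4487 0.0911 0.2096] [-0.4 -0.6 -0.4] [-0.36 -0.18  2.28  0.76  1.2  -0.37] 0.004197794986172332
round hover60 [0.0261 0.0023 0.0638] [-0.0074  0.0001  0.0011] top [0.0262 0.0027 0.1238] [-0.0074  0.0001  0.0011]
cross hover60 [0.0261 0.0726 0.0633] [-0.0074  0.0001  0.0011] top [0.0261 0.073  0.1233] [-0.0074  0.0001  0.0011]
bar hover60 [0.0259 0.2132 0.0623] [-0.0074  0.0001  0.0011] top [0.0259 0.2136 0.1223] [-0.0074  0.0001  0.0011]
```

move_arm(
  rows=[
    [0.013, 0.001, 0.02, -0.004, 0, 0, -1],
    [0.026, 0.002, 0.05, -0.007, 0, 0, -1],
    [0.026, 0.002, 0.08, -0.007, 0, 0, -1],
    [0.026, 0.002, 0.1, -0.007, 0, 0, -1],
    [0.026, 0.002, 0.11, -0.007, 0, 0, -1],
    [0.026, 0.002, 0.112, -0.007, 0, 0, -1],
    [0.026, 0.002, 0.112, -0.007, 0, 0, -1],
    [0.026, 0.002, 0.112, -0.007, 0, 0, -1],
  ],
)

```text
time: 11.2
tool_pos: [0.4835, 0.173, 0.1436]
ee_rot: [0.767, 0.543, 0.281, -0.195]
wrist_force: [0.7, -0.4, -0.0]
finger_gap: 0.008
grip_force: 0.0
```

```bash
python3 k.py
python3 - <<'E'
from h import *
A=cv2.resize(img('side')['pixels'][140:270,190:320],None,fx=3,fy=3,interpolation=2)
B=cv2.resize(img('top')['pixels'][150:280,205:335],None,fx=3,fy=3,interpolation=2)
cv2.imwrite('pics/g5.png',np.hstack([A,B])[...,::-1])
E
```

```text
11.2 [0.4835 0.173  0.1436] [ 0.7 -0.4 -0. ] [-0.14 -0.06  2.31  0.89  0.94 -0.37] 0.008365728006461164
round hover60 [ 0.0005 -0.0037 -0.0438] [0.0081 0.0002 0.0008] top [ 0.0005 -0.0042  0.0162] [0.0081 0.0002 0.0008]
cross hover60 [ 0.0004  0.0666 -0.0432] [0.0081 0.0002 0.0008] top [0.0004 0.0661 0.0168] [0.0081 0.0002 0.0008]
bar hover60 [ 0.0003  0.2072 -0.0421] [0.0081 0.0002 0.0008] top [0.0003 0.2067 0.0179] [0.0081 0.0002 0.0008]
```

View pics/g5.png

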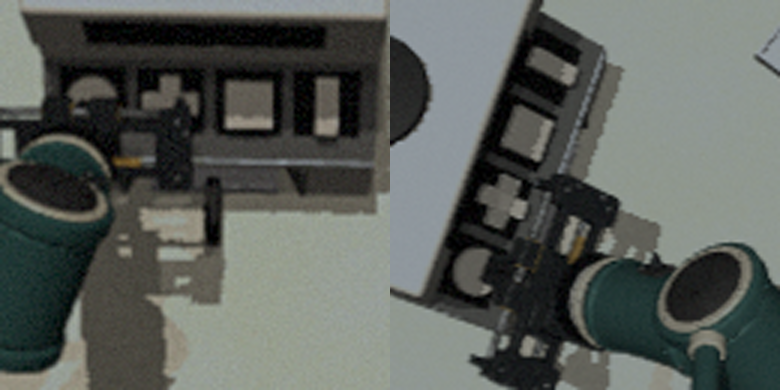

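The fingers point at the round key, around (95,90) left and (475,270) right, with the neighbouring keys clear. Pressing.

move_arm(
  rows=[
    [0, -0.003, 0.008, 0.008, 0, 0, -1],
    [0, -0.003, 0.014, 0.008, 0, 0, -1],
    [0, -0.003, 0.018, 0.008, 0, 0, -1],
    [0, -0.003, 0.02, 0.008, 0, 0, -1],
    [0, -0.003, 0.022, 0.008, 0, 0, -1],
    [0, -0.003, 0.022, 0.008, 0, 0, -1],
    [0, -0.003, 0.022, 0.008, 0, 0, -1],
  ],
)

```text
time: 12.0
tool_pos: [0.4849, 0.1877, 0.126]
ee_rot: [0.766, 0.545, 0.278, -0.198]
wrist_force: [-2.3, -3.0, 3.1]
finger_gap: 0.007
grip_force: 2.5
```

```bash
python3 k.py
```

```text
12.0 [0.4849 0.1877 0.126 ] [-2.3 -3.   3.1] [-0.11 -0.02  2.32  0.92  0.91 -0.39] 0.006612430968871485
round hover60 [ 0.0008 -0.0006 -0.0664] [-0.001   0.0007  0.0007] top [ 0.0008 -0.0005 -0.0064] [-0.001   0.0007  0.0007]
cross hover60 [ 0.0008  0.0697 -0.0665] [-0.001   0.0007  0.0007] top [ 0.0008  0.0698 -0.0065] [-0.001   0.0007  0.0007]
bar hover60 [ 0.0007  0.2103 -0.0667] [-0.001   0.0007  0.0007] top [ 0.0007  0.2104 -0.0067] [-0.001   0.0007  0.0007]
```

move_arm(
  rows=[
    [0, 0, 0.002, 0, 0, 0, -1],
    [0, 0, 0.003, 0, 0, 0, -1],
    [0, 0, 0.004, 0, 0, 0, -1],
    [0, 0, 0.004, 0, 0, 0, -1],
    [0, 0, 0.004, 0, 0, 0, -1],
  ],
)

```text
time: 12.5
tool_pos: [0.4854, 0.189, 0.1245]
ee_rot: [0.765, 0.546, 0.278, -0.198]
wrist_force: [-19.1, -23.1, 23.1]
finger_gap: 0.003
grip_force: 17.9
```

```bash
python3 k.py
```

```text
12.5 [0.4854 0.189  0.1245] [-19.1 -23.1  23.1] [-0.1  -0.02  2.32  0.92  0.9  -0.39] 0.003127025196953742
round hover60 [ 0.0007 -0.0007 -0.0685] [-0.0014  0.0011  0.0036] top [ 0.0007 -0.0006 -0.0085] [-0.0014  0.0011  0.0036]
cross hover60 [ 0.0004  0.0696 -0.0686] [-0.0014  0.0011  0.0036] top [ 0.0005  0.0697 -0.0086] [-0.0014  0.0011  0.0036]
bar hover60 [-1.000e-04  2.102e-01 -6.880e-02] [-0.0014  0.0011  0.0036] top [-0.      0.2103 -0.0088] [-0.0014  0.0011  0.0036]
```

Bottomed out (36 N), so the round key is fully down. Lift and move over the cross key.

move_arm(
  rows=[
    [0, 0, -0.01, 0, 0, 0, -1],
    [0, 0, -0.03, 0, 0, 0, -1],
    [0, 0, -0.045, 0, 0, 0, -1],
    [0, 0.02, -0.045, 0, 0, 0, -1],
    [0, 0.045, -0.045, 0, 0, 0, -1],
    [0, 0.07, -0.045, 0, 0, 0, -1],
    [0, 0.07, -0.045, 0, 0, 0, -1],
    [0, 0.07, -0.03, 0, 0, 0, -1],
    [0, 0.07, -0.025, 0, 0, 0, -1],
    [0, 0.07, -0.025, 0, 0, 0, -1],
  ],
)

```text
time: 13.5
tool_pos: [0.5442, 0.1535, 0.1402]
ee_rot: [0.766, 0.545, 0.277, -0.2]
wrist_force: [-0.2, -0.7, -0.7]
finger_gap: 0.004
grip_force: 0.0
```

move_arm(
  rows=[
    [0, 0, 0, 0, 0, 0, -1],
    [0, 0, 0, 0, 0, 0, -1],
    [0, 0, 0, 0, 0, 0, -1],
  ],
)

```text
time: 13.8
tool_pos: [0.5465, 0.1521, 0.1424]
ee_rot: [0.766, 0.545, 0.279, -0.198]
wrist_force: [0.4, 0.0, 0.1]
finger_gap: 0.002
grip_force: 0.0
```

```bash
python3 k.py
```

```text
13.8 [0.5465 0.1521 0.1424] [0.4 0.  0.1] [-0.17  0.08  2.18  0.88  0.97 -0.38] 0.002058495525521372
round hover60 [ 0.0005 -0.0705 -0.0453] [-0.0006  0.0004  0.0009] top [ 0.0006 -0.0705  0.0147] [-0.0006  0.0004  0.0009]
cross hover60 [ 0.0005 -0.0002 -0.0453] [-0.0006  0.0004  0.0009] top [ 0.0005 -0.0002  0.0147] [-0.0006  0.0004  0.0009]
bar hover60 [ 0.0004  0.1404 -0.0454] [-0.0006  0.0004  0.0009] top [0.0004 0.1404 0.0146] [-0.0006  0.0004  0.0009]
```

move_arm(
  rows=[
    [0, 0, 0.007, 0, 0, 0, -1],
    [0, 0, 0.012, 0, 0, 0, -1],
    [0, 0, 0.016, 0, 0, 0, -1],
    [0, 0, 0.019, 0, 0, 0, -1],
    [0, 0, 0.022, 0, 0, 0, -1],
    [0, 0, 0.0235, 0, 0, 0, -1],
    [0, 0, 0.0235, 0, 0, 0, -1],
    [0, 0, 0.0235, 0, 0, 0, -1],
    [0, 0, 0.0235, 0, 0, 0, -1],
  ],
)

```text
time: 14.7
tool_pos: [0.5513, 0.1657, 0.1249]
ee_rot: [0.766, 0.545, 0.278, -0.198]
wrist_force: [-10.0, -9.8, 11.6]
finger_gap: 0.006
grip_force: 8.3
```

```bash
python3 k.py
```

```text
14.7 [0.5513 0.1657 0.1249] [-10.   -9.8  11.6] [-0.14  0.11  2.18  0.91  0.93 -0.4 ] 0.006197668530653809
round hover60 [ 0.0009 -0.0706 -0.0679] [-0.0013  0.0008  0.0018] top [ 0.0009 -0.0705 -0.0079] [-0.0013  0.0008  0.0018]
cross hover60 [ 0.0007 -0.0003 -0.068 ] [-0.0013  0.0008  0.0018] top [ 0.0008 -0.0002 -0.008 ] [-0.0013  0.0008  0.0018]
bar hover60 [ 0.0005  0.1403 -0.0682] [-0.0013  0.0008  0.0018] top [ 0.0005  0.1404 -0.0082] [-0.0013  0.0008  0.0018]
```

Cross key bottomed (17 N). Lift high, cross over the square key and hover over the bar.

move_arm(
  rows=[
    [0, 0, -0.01, 0, 0, 0, -1],
    [0, 0, -0.03, 0, 0, 0, -1],
    [0, 0, -0.05, 0, 0, 0, -1],
    [0, 0, -0.06, 0, 0, 0, -1],
    [0, 0.03, -0.06, 0, 0, 0, -1],
    [0, 0.065, -0.06, 0, 0, 0, -1],
    [0, 0.1, -0.06, 0, 0, 0, -1],
    [0, 0.13, -0.06, 0, 0, 0, -1],
    [0, 0.14, -0.06, 0, 0, 0, -1],
    [0, 0.14, -0.06, 0, 0, 0, -1],
  ],
)

```text
time: 15.7
tool_pos: [0.6718, 0.0838, 0.1694]
ee_rot: [0.766, 0.545, 0.278, -0.198]
wrist_force: [0.7, 0.5, -0.2]
finger_gap: 0.005
grip_force: 0.0
```

move_arm(
  rows=[
    [0, 0, 0.015, 0, 0, 0, -1],
    [0, 0, 0.03, 0, 0, 0, -1],
    [0, 0, 0.035, 0, 0, 0, -1],
    [0, 0, 0.035, 0, 0, 0, -1],
    [0, 0, 0.035, 0, 0, 0, -1],
  ],
)

```text
time: 16.2
tool_pos: [0.678, 0.1059, 0.1429]
ee_rot: [0.766, 0.545, 0.278, -0.199]
wrist_force: [0.2, -0.6, 0.8]
finger_gap: 0.007
grip_force: 0.0
```

```bash
python3 k.py
```

```text
16.2 [0.678  0.1059 0.1429] [ 0.2 -0.6  0.8] [-0.21  0.31  1.89  0.84  1.03 -0.36] 0.006689955061901465
round hover60 [ 0.0006 -0.2099 -0.0443] [-0.002   0.0005  0.0007] top [ 0.0007 -0.2098  0.0157] [-0.002   0.0005  0.0007]
cross hover60 [ 0.0006 -0.1396 -0.0444] [-0.002   0.0005  0.0007] top [ 0.0006 -0.1395  0.0156] [-0.002   0.0005  0.0007]
bar hover60 [ 0.0005  0.001  -0.0447] [-0.002   0.0005  0.0007] top [0.0005 0.0011 0.0153] [-0.002   0.0005  0.0007]
```

move_arm(
  rows=[
    [0, 0.001, 0.007, 0, 0, 0, -1],
    [0, 0.001, 0.012, 0, 0, 0, -1],
    [0, 0.001, 0.016, 0, 0, 0, -1],
    [0, 0.001, 0.019, 0, 0, 0, -1],
    [0, 0.001, 0.022, 0, 0, 0, -1],
    [0, 0.001, 0.024, 0, 0, 0, -1],
    [0, 0.001, 0.024, 0, 0, 0, -1],
    [0, 0.001, 0.024, 0, 0, 0, -1],
    [0, 0.001, 0.024, 0, 0, 0, -1],
  ],
)

```text
time: 17.1
tool_pos: [0.6845, 0.119, 0.1253]
ee_rot: [0.766, 0.545, 0.279, -0.198]
wrist_force: [-3.7, -4.7, 5.3]
finger_gap: 0.003
grip_force: 3.6
```

```bash
python3 k.py
```

```text
17.1 [0.6845 0.119  0.1253] [-3.7 -4.7  5.3] [-0.18  0.34  1.89  0.86  0.99 -0.37] 0.0026619175012437763
round hover60 [ 0.0008 -0.2117 -0.0674] [-0.0007  0.0005  0.0009] top [ 0.0008 -0.2117 -0.0074] [-0.0007  0.0005  0.0009]
cross hover60 [ 0.0007 -0.1414 -0.0674] [-0.0007  0.0005  0.0009] top [ 0.0008 -0.1414 -0.0074] [-0.0007  0.0005  0.0009]
bar hover60 [ 0.0006 -0.0008 -0.0675] [-0.0007  0.0005  0.0009] top [ 0.0006 -0.0008 -0.0075] [-0.0007  0.0005  0.0009]
```

move_arm(
  rows=[
    [0, 0, 0.001, 0, 0, 0, -1],
    [0, 0, 0.0015, 0, 0, 0, -1],
    [0, 0, 0.0015, 0, 0, 0, -1],
  ],
)

```text
time: 17.4
tool_pos: [0.6846, 0.1191, 0.1252]
ee_rot: [0.765, 0.545, 0.278, -0.198]
wrist_force: [-8.3, -10.2, 11.5]
finger_gap: 0.009
grip_force: 8.5
```

move_arm(
  rows=[
    [0, 0, -0.01, 0, 0, 0, -1],
    [0, 0, -0.03, 0, 0, 0, -1],
    [0, 0, -0.06, 0, 0, 0, -1],
    [0, 0, -0.09, 0, 0, 0, -1],
    [0, 0, -0.12, 0, 0, 0, -1],
    [-0.02, 0, -0.15, 0, 0, 0, -1],
    [-0.04, 0, -0.18, 0, 0, 0, -1],
    [-0.04, 0, -0.18, 0, 0, 0, -1],
    [-0.04, 0, -0.18, 0, 0, 0, -1],
    [-0.04, 0, -0.18, 0, 0, 0, -1],
  ],
)

```text
time: 18.4
tool_pos: [0.6366, -0.0172, 0.2356]
ee_rot: [0.766, 0.545, 0.278, -0.199]
wrist_force: [-0.3, 0.1, -0.2]
finger_gap: 0.01
grip_force: 0.0
```

Run:
```python
from h import *
o=bot.get_obs();print(o['time'],o['tool_pos'],o['wrist_force'])
A=cv2.resize(img('side')['pixels'][130:420,190:400],None,fx=1.9,fy=1.9,interpolation=2)
B=cv2.resize(img('top')['pixels'][110:400,210:420],None,fx=1.9,fy=1.9,interpolation=2)
cv2.imwrite('pics/g6.png',np.hstack([A,B])[...,::-1])
```

```text
18.4 [ 0.63662007 -0.0172383   0.23558132] [-0.29310926  0.09537945 -0.23402257]
```

View pics/g6.png

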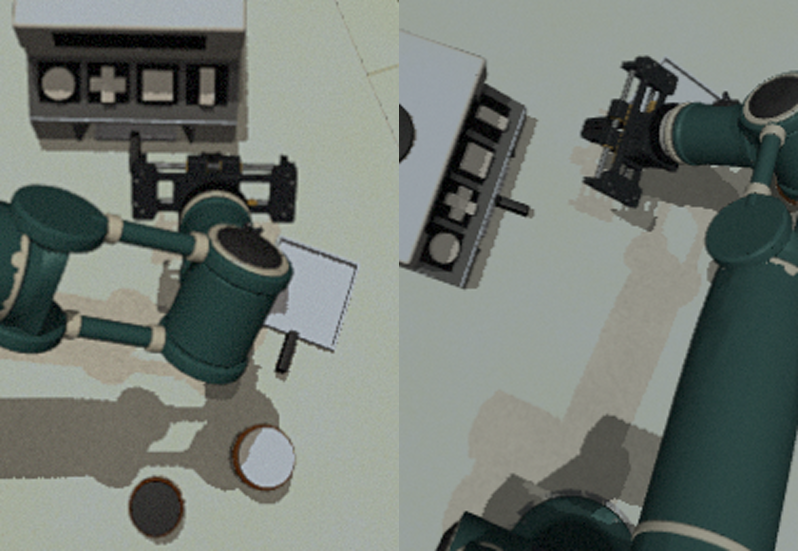

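The bar key also bottomed (17 N). All keys are up, the fin at (515,207) is unchanged with the tray home, both bystander jars are in place at (263,457) and (157,507) in the left half, and the arm is clear.

```bash
python3 -c "
from station import bot
print(bot.hand_in())"
```

```text
the job is handed in; nothing more can be done
None
```

I slid the tray home against the stop, then pressed the round, cross and bar keys in that order, each until it bottomed, and handed the job in after about 18 s of robot time. The hand-in gave no verdict, and the jar could not be seen inside the slot; it was last seen upright just before the tray went in.

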